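# Re-magnetise two precision screwdrivers

## Robot

A 6-joint arm with a two-finger parallel gripper is mounted at the origin on a cart in front of the work surface, level with it; the furniture and walls round the work are solid. World frame = base frame: x ahead of the robot, y to its left, z up, the work surface at z = 0. Lengths are in mm, angles in degrees, forces in N, time in s.
With the tool pointing down it reaches from about 350 to 850 mm from the base axis. Payload 8.1 kg.
Tool frame: the origin (TCP) lies midway between the tips of the shut fingers; the grasp point (between the pads) lies 19 mm behind it; z points along the fingers, y is the direction in which the jaws open and shut (so a half turn about z gives the same grasp; the last joint's range is limited). The gripper opens to 85 mm and grips with 20 to 120 N. Pads are 22 mm wide; open, the fingers measure 114 mm over their backs; the gripper's body (76 mm by 85 mm) begins 54 mm behind the grasp point. The pads swing forward as they close: fully open they stand 13 mm farther back than shut.
Start: joints at [-69.236, 7.471, 85.268, -0, 87.261, -4.893], TCP at [259.81, -540.837, 231.292] pointing down, gripper open.
Joint ranges: [-169.43, 169.43], [-51.17, 129.36], [1.28, 143.12], [-76.62, 256.62], [0, 156.53], [-152.29, 152.29]. Speed limits (degrees/s): [136.94, 136.94, 159.86, 180, 180, 180].

## Interface

Orientations are given as [roll, pitch, yaw] about the fixed x, y, z axes, in that order (R = Rz(yaw) Ry(pitch) Rx(roll)).
In Python, from bench import telemetry, snapshot, camera_params, job gives the robot as it stands. The module is installed in compiled form; this text tells all that it offers.
- The arm moves only by the shell command python3 -m jog 'ROWS' [FORCE]. ROWS is JSON, a list that holds one entry, the list of rows, each a list of 7 numbers: the shift along the tool's x, y, z in units of 50 mm (1.0 is 50 mm), then the turn, a rotation vector about the tool's x, y, z in units of 2 pi rad (1.0 is 2 pi rad), then the opening, from 0 (shut) to 1 (fully open). In form: [[[dx, dy, dz, rx, ry, rz, claw], ...]]. A call has 1 to 12 rows; each row shifts and turns the commanded pose from where the row before left it, along the tool's axes as they then stand; what a row does not reach is not made up. A row lasts 1/8 s, in which the tool goes at most 62.5 mm and 10.7 degrees, less where a joint would pass 70% of its speed; a pose out of reach is approached as far as the arm can. A call with a number of a shift or a turn outside -1 to 1 is refused whole. A call with a gripper value outside its range is refused whole. The fingers move at their own pace and stop on an object; FORCE is the grip in N (left out, the last holds). Time passes only in rows, so rows that do not move let the fingers close. It gives the time, the measured TCP pose, the force and the opening at its end, in the units of the state.
- telemetry.sense(): the state, without advancing time (a new reading comes with each control period).
- snapshot(name): name is "scene" or "top" or "wrist"; returns (picture, depth): 480x640x3 uint8, red, green, blue; 480x640 float32, mm along the optical axis (not along the pixel's ray), 0 where there is no reading.
- camera_params(name): a dict with "K" (3x3 intrinsics, pixels), "extrinsics" (4x4, takes a point from camera to world coordinates). Camera axes: x right, y down, z forward; pixel columns grow to the right and rows downward; lengths in mm; the calibration is good to about 2 mm. A picture is of the moment at which its call begins: read the wrist's pose just before it. camera_params takes no time and is no camera call; for the wrist camera it gives the pose at the moment of the call.
- job.hand_in(): hands the job in, once; it reports no verdict.
The state is a dict: "time": time; "joint_pos": joint angles; "qd": joint speeds; "joint_efforts": joint torques, N m; "tool_pos": TCP position; "tcp_rot": TCP orientation; "ft_force": force on the tool from outside, world axes, zero at the start; "wrist_torque": the same for the moment, N m; "finger_gap": finger opening in mm.
Only numpy, scipy, OpenCV 4.12 (cv2) and the standard library are available. Lean on these libraries where they do the work, as an engineer would, in place of code of your own. Each camera call takes 0.05 s, during which the arm holds its last target. There are 200 camera calls.

## Task

The tips of the two precision screwdrivers in the slanted tube rack no longer hold screws: lift both out and drop them blade down into the two wells of the magnetiser, one in each and fully home on the well floor. Only when both are in, press the magnetiser's hinged spring paddle down to its stop for a moment to fire the pulse, then let it spring back up. Leave the screwdrivers standing in the wells and the marker pen in its tube, and do not disturb the tape roll or the screw dish.

Things in the scene. Friction and masses are not known exactly. Their poses are not given: they have to be found in the camera images.
- rack: Fixed aluminium rack, base 105 x 205 mm, on the left or right of the magnetiser, turned up to 20 deg. Three square tubes at its y = -75, 0, +75 mm lean 35 deg from vertical towards its -x side (roughly the robot): 20 mm outside, 16 mm bore, 97 mm long, closed at the foot, mouth centres at x = -23, z = 97 mm. Origin on the worktop under it; z up.
- driver_1: One of two identical screwdrivers, 130 mm, 30 g: ribbed handle 13 mm thick and 82 mm long, blade 4 mm thick and 48 mm long. Starts blade down in a rack tube, 33 mm of handle out. Long axis y: handle end at y = +66, blade tip at -64, handle from -16 to +66; centre line at z = +6.5 mm (origin lies on the handle's surface). x is level across it at the start.
- driver_2: One of two identical screwdrivers, 130 mm, 30 g: ribbed handle 13 mm thick and 82 mm long, blade 4 mm thick and 48 mm long. Starts blade down in a rack tube, 33 mm of handle out. Long axis y: handle end at y = +66, blade tip at -64, handle from -16 to +66; centre line at z = +6.5 mm (origin lies on the handle's surface). x is level across it at the start.
- driver_1_tip (a point): Blade tip of driver_1, on its centre line; 130 mm from the handle end.
- driver_2_tip (a point): Blade tip of driver_2, on its centre line; 130 mm from the handle end.
- driver_1_end (a point): Handle end of driver_1 (its butt), on its centre line.
- driver_2_end (a point): Handle end of driver_2 (its butt), on its centre line.
- marker: Marker pen, 126 mm long, 12 mm thick, in the remaining tube of the rack, standing 29 mm out of it; leave it there. Long axis y, +y upwards at the start; origin on its surface mid-length.
- magnetiser: Fixed grey box 84 x 150 x 75 mm on a steel plate that runs out to x = -132 mm in front. Two wells with raised black collars (38 mm outside, top at z = 83 mm) at x = +10, y = +36 and -36 mm; spring paddle on the -x side (roughly towards the robot). Turned up to 17 deg. Origin on the worktop under the middle of the box; z up.
- well_0 (a point): Centre of the mouth of the well at the box's y = +36 mm, at the top of its collar. The well is vertical, round, 24 mm in diameter and 75 mm deep, its lowest 18 mm tapering to 12 mm to centre the blade; about 27 mm of the handle goes in after the 48 mm blade. z up.
- well_1 (a point): Centre of the mouth of the well at the box's y = -36 mm; the same as the other.
- paddle (a joint): Angle of the hinged spring paddle (75 x 74 mm steel plate, hinge at the box, free lip towards the magnetiser's -x): 0 = up at rest, 0.22 rad = down on its stop. It springs back by itself; about 5 N on the rubber pad brings it to the stop.
- paddle_pad (a point): Middle of the ribbed rubber pad on top of the paddle, 55 mm from the hinge; moves with it, about 39 mm above the worktop at rest and 27 mm at the stop.
- tape_roll: Loose roll of tape lying flat, 76 x 70 x 19 mm, origin under its middle; a bystander.
- screw_dish: Loose round metal dish with screws, 62 mm across, 14 mm high, origin under its middle; a bystander.

How it is judged:
By the outcome, as a careful person would: the job done as asked, in the order asked, and still so for the second after the job is handed in, with the robot touching nothing.
It also fails if it takes over 67 s, if anything falls off the work surface, if the arm or the gripper's body presses on something with over 40 N, if the wrist force passes 120 N, or if a joint passes its speed limit or range.

## Working session

There is one attempt and no reset: what is moved stays moved. The work goes in short steps, Python scripts to look and compute and a shell command to move; the robot and the scene stay as the last step left them, time stands still between calls to the robot, and variables do not carry over. Pictures are saved under pics/ and viewed, about 8 in all and at most 12, crops included, and the job is handed in when it is done.

```bash
mkdir -p pics; python3 - <<'E'
from bench import telemetry,snapshot,camera_params
import cv2,numpy as np
print(telemetry.sense())
for n in ["scene","top"]:
    p,d=snapshot(n); cv2.imwrite(f"pics/{n}0.png",p[:,:,::-1]); np.save(n+"_d.npy",d); np.save(n+"_p.npy",p)
    c=camera_params(n); print(n,np.round(c["K"],1).tolist(),np.round(c["extrinsics"],3).tolist())
E
```

```text
{'time': 0.0, 'joint_pos': array([-6.92364895e+01,  7.51521976e+00,  8.53300662e+01, -4.45965125e-04,
        8.72612732e+01, -4.89294743e+00]), 'qd': array([ 0.05650759,  0.06930028, -0.10270636,  0.04548552,  0.01626713,
       -0.03695888]), 'joint_efforts': array([-2.54969113e-03, -5.69390059e+01, -5.00562751e+01, -4.77047233e-04,
        1.48769736e-02, -1.66959080e-05]), 'tool_pos': array([ 259.60612238, -540.31518715,  230.2357254 ]), 'tcp_rot': array([-1.79893791e+02, -8.64508866e-03,  2.56564717e+01]), 'ft_force': array([-0.35576523,  0.21574713,  0.82207025]), 'wrist_torque': array([-0.01095627, -0.04681033,  0.03066959]), 'finger_gap': 85.365235393421}
scene [[533.4, 0.0, 322.8], [0.0, 533.4, 237.4], [0.0, 0.0, 1.0]] [[-0.797, -0.298, 0.525, -29.752], [-0.603, 0.395, -0.693, 702.221], [-0.001, -0.869, -0.495, 620.3], [0.0, 0.0, 0.0, 1.0]]
top [[474.7, 0.0, 316.8], [0.0, 474.7, 240.1], [0.0, 0.0, 1.0]] [[0.007, -0.992, 0.128, 393.03], [-1.0, -0.004, 0.03, -30.653], [-0.029, -0.128, -0.991, 970.488], [0.0, 0.0, 0.0, 1.0]]
```

View pics/scene0.png

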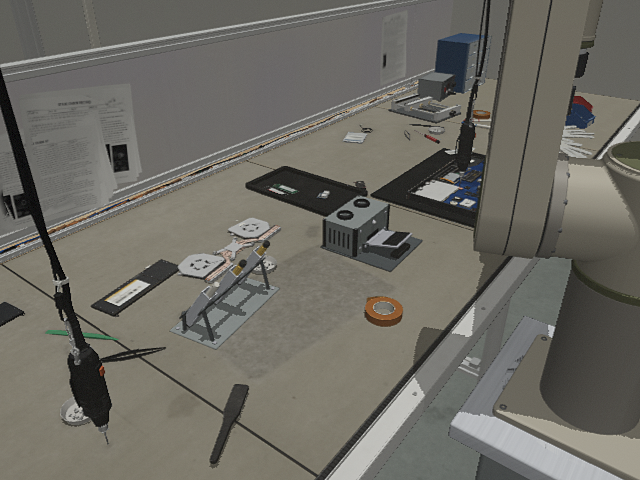

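View pics/top0.png

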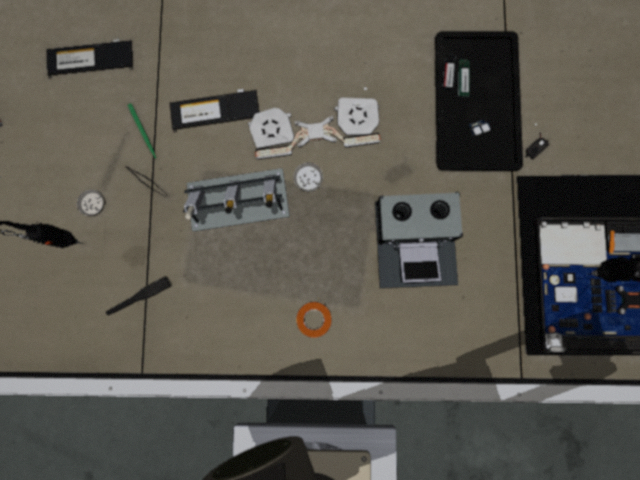

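The scene view shows the rack left of the magnetiser (top view: rack around (236,200), magnetiser (420,235)). Orange butts are near (229,205) and (268,200), with the marker probably the pale object at (188,212). Next I'll zoom in.

```bash
cat > h.py <<'E'
import numpy as np,cv2
from bench import telemetry,snapshot,camera_params
def ray(n,u,v,c=None):
    c=c or camera_params(n);E=np.array(c["extrinsics"])
    d=E[:3,:3]@np.linalg.inv(c["K"])@[u,v,1.]; return E[:3,3],d
def onz(n,u,v,z,c=None):
    o,d=ray(n,u,v,c); return o+d*(z-o[2])/d[2]
def bydepth(n,u,v,D,c=None):
    o,d=ray(n,u,v,c); return o+d*D[int(v),int(u)]
def proj(n,P,c=None):
    c=c or camera_params(n);E=np.array(c["extrinsics"]);q=np.array(c["K"])@(E[:3,:3].T@(np.asarray(P)-E[:3,3]));return q[:2]/q[2]
def meet(a,b):
    (o1,d1),(o2,d2)=a,b; A=np.c_[d1,-d2]; t=np.linalg.lstsq(A,o2-o1,rcond=None)[0]
    p,q=o1+d1*t[0],o2+d2*t[1]; return (p+q)/2,np.linalg.norm(p-q)
E
python3 - <<'E'
from h import *
t=np.load("top_p.npy")[:,:,::-1]; s=np.load("scene_p.npy")[:,:,::-1]
a=cv2.resize(t[160:300,170:330],(800,700)[:2] and (640,560),interpolation=cv2.INTER_CUBIC)
b1=cv2.resize(t[180:300,360:480],(400,400),interpolation=cv2.INTER_CUBIC)
b=cv2.resize(s[230:350,165:285],(400,400),interpolation=cv2.INTER_CUBIC)
a=cv2.resize(t[160:240,170:330],(800,400),interpolation=cv2.INTER_CUBIC)
cv2.imwrite("pics/c1.png",np.vstack([a[:200*2][:],np.hstack([b1,b])])[:800])
im=np.vstack([cv2.resize(a,(600,300)),cv2.resize(np.hstack([b1,b]),(600,300))]);cv2.imwrite("pics/c1.png",im)
for n in("top","scene"):
    D=np.load(n+"_d.npy");p=np.load(n+"_p.npy");h=cv2.cvtColor(p,cv2.COLOR_RGB2HSV)
    m=cv2.inRange(h,(8,120,90),(28,255,255));k,l,st,ce=cv2.connectedComponentsWithStats(m)
    for i in range(1,k):
        if st[i,4]>8: print(n,ce[i].round(1),st[i],bydepth(n,*ce[i],D).round(1))
D=np.load("top_d.npy")
for u,v in [(378,196),(461,193),(377,238),(461,238),(380,285),(455,284),(401,210),(439,209),(420,264),(188,212),(308,178),(314,320),(91,203)]: print(u,v,bydepth("top",u,v,D).round(1))
E
```

```text
top [73.5 50.7] [57 49 36  5 40] [935.3 536.    5.9]
top [199.7 102.5] [180 100  39   7  71] [814.7 251.9   5.8]
top [268.7 196.5] [266 195   6   4  22] [587.6  86.1 101.8]
top [229.7 203. ] [227 201   6   5  26] [574.9 159.2 102.6]
top [611.5 241.6] [609 231   6  23  93] [ 513.2 -577.9   35.4]
top [545.1 266.1] [544 265   4   3   9] [ 465.3 -451.    27.6]
top [631.9 293.5] [629 293   6   2  10] [ 413.  -614.6   26.8]
top [313.6 319.5] [296 302  36  36 683] [357.1   3.7   1.8]
top [633.4 306.1] [629 305   9   3  12] [ 388.9 -614.6   28.5]
scene [481.3 112.5] [473 110  17   6  50] [  711.8 -1299.1    14.8]
scene [447.1 179.8] [440 178  14   5  18] [ 513.6 -581.3   32.4]
scene [138.6 195.8] [134 194  10   5  20] [1139.   -29.4   13.9]
scene [121.4 203.1] [117 201   9   5  10] [1136.7   25.1   14.2]
scene [ 69.8 223.8] [ 55 218  32  12  57] [1142.9  165.5   11.6]
scene [ 50.5 231. ] [ 48 229   6   5  10] [1139.6  215.2   14.7]
scene [260.7 250.1] [257 246   9   9  45] [579.7  89.8 105.2]
scene [237.  269.5] [233 264   9  11  51] [567.4 164.1 105.5]
scene [125.3 285.9] [115 279  21  15  29] [816.6 239.4   7.5]
scene [383. 308.] [365 297  38  23 463] [368.4 -12.2   5.3]
scene [100.6 369.7] [ 99 366   4  10  19] [491.2 473.6 147.5]
378 196 [ 611.3 -128.1    1.4]
461 193 [ 617.5 -298.9    2.6]
377 238 [ 522.8 -124.9    5.3]
461 238 [ 523.5 -295.3    4.8]
380 285 [ 427.  -130.     6.4]
455 284 [ 430.  -279.9    6.9]
401 210 [ 575.1 -170.    35.9]
439 209 [ 576.8 -244.7   38.5]
420 264 [ 467.7 -205.8   34.3]
188 212 [555.2 233.3 115. ]
308 178 [649.7  17.8   1.4]
314 320 [356.2   2.7   3.9]
91 203 [595.1 474.2   4.2]
```

View pics/c1.png

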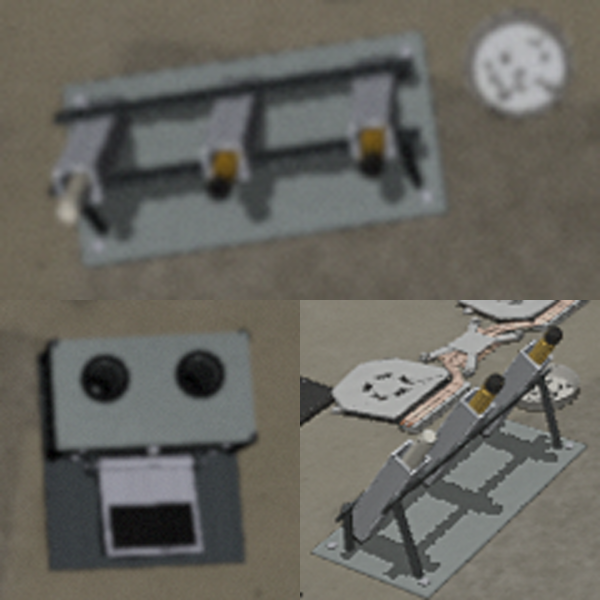

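Drivers are in the middle and −y tubes (dark caps at about top (229,210) and (269.5,203.5)), and the marker is at the +y end. The well collars are at about (402,211) and (440,210). Next I'll compute poses.

```bash
python3 - <<'E'
from h import *
T=lambda u,v,z:onz("top",u,v,z)
def yaw(a): return np.degrees(np.arctan2(a[1],a[0]))
C=[T(187.3,183.2,3),T(282,168.8,3),T(288.1,216,3),T(193.5,229.9,3)]
print("rack corners",np.round(C,1).tolist(),"c",np.mean(C,0).round(1),[np.linalg.norm(C[i]-C[i-1]).round(1) for i in range(4)])
print("yaw",yaw(C[0]-C[3]),yaw(C[1]-C[2]),yaw(C[0]-C[1])-90,yaw(C[3]-C[2])-90)
B=[T(380,198,75),T(458,192.8,75),T(461.2,234.8,75),T(382,240,75)]
print("box",np.round(B,1).tolist(),np.mean(B,0).round(1),[np.linalg.norm(B[i]-B[i-1]).round(1) for i in range(4)])
print("yaw",yaw(B[0]-B[3]),yaw(B[1]-B[2]),yaw(B[0]-B[1])-90,yaw(B[3]-B[2])-90)
w=T(402,211.2,83),T(440,209.6,83);print("wells",w[0].round(1),w[1].round(1),np.linalg.norm(w[0]-w[1]),yaw(w[0]-w[1])-90)
pl=[T(360+45/2.5,180+270/2.5,3),T(360+244/2.5,180+262/2.5,3)];print("plate front",np.round(pl,1).tolist(),yaw(pl[0]-pl[1])-90)
pad=T(360+152/2.5,180+(525-300)/2.5,39);print("pad",pad.round(1))
for tu,sc in [((228.7,209.9),(242.6,263.2)),((269.5,203.5),(266.2,244))]:
    print("cap",*meet(ray("top",*tu),ray("scene",*sc)), T(*tu,120).round(1))
for tu,sc in [((229.7,203),(237,269.5)),((268.7,196.5),(260.7,250.1))]:
    print("amber",*meet(ray("top",*tu),ray("scene",*sc)))
r=np.mean(C,0);a=np.radians(np.mean([yaw(C[0]-C[3]),yaw(C[1]-C[2]),yaw(C[0]-C[1])-90,yaw(C[3]-C[2])-90]))
R=np.array([[np.cos(a),-np.sin(a)],[np.sin(a),np.cos(a)]])
for y in(0,-75):print("model end",r[:2]+R@[-41.9,y],"mouth",r[:2]+R@[-23,y])
E
```

```text
rack corners [[638.1, 272.0, 3.0], [669.1, 72.6, 3.0], [568.5, 58.2, 3.0], [538.7, 254.7, 3.0]] c [603.6 164.4   3. ] [np.float64(100.9), np.float64(201.8), np.float64(101.7), np.float64(198.8)]
yaw 9.84659758364645 8.13254796451871 8.842435129110044 8.606769394029854
box [[590.8, -124.5, 75.0], [601.1, -273.1, 75.0], [520.1, -276.7, 75.0], [509.6, -127.5, 75.0]] [ 555.4 -200.4   75. ] [np.float64(81.3), np.float64(149.0), np.float64(81.1), np.float64(149.5)]
yaw 2.1150764996618667 2.491736963243334 3.962221030366223 4.010136254197917
wells [ 563.6 -164.9   83. ] [ 566.8 -236.3   83. ] 71.49758829480047 2.569449065375906
plate front [[421.1, -126.2, 3.0], [428.6, -286.1, 3.0]] 2.6782238774979987
pad [ 455.6 -206.2   39. ]
cap [558.85767014 157.24370798 118.34013   ] 0.45994639874698273 [558.3 156.7 120. ]
cap [571.15059231  82.46037528 117.97221193] 0.790709965333981 [570.4  82.  120. ]
amber [574.5608655  158.98437861 100.26028228] 1.9456197423169217
amber [586.39048642  85.28902459 101.0679071 ] 3.153883683781399
model end [562.18824364 157.93751177] mouth [580.86286985 160.84755226]
model end [573.73602338  83.83185218] mouth [592.41064959  86.74189267]
```

```bash
python3 -m jog '[[[0,0,0,0,0,0.0233,0.6],[0,0,0,0,0,0.0233,0.6],[0.46,-0.71,0,0,0,0,0.6],[0.46,-0.71,0,0,0,0,0.6],[0.46,-0.71,0,0,0,0,0.6],[0.46,-0.71,0,0,0,0,0.6],[0.46,-0.71,0,0,0,0,0.6],[0.46,-0.71,0,0,0,0,0.6],[0.46,-0.71,0,0,0,0,0.6],[0.46,-0.71,0,0,0,0,0.6],[0.46,-0.71,0,0,0,0,0.6],[0.46,-0.71,0,0,0,0,0.6]]]' 40
python3 -m jog '[[[0.46,-0.71,0.2,0,0,0,0.6],[0.46,-0.71,0.2,0,0,0,0.6],[0.46,-0.71,0.2,0,0,0,0.6],[0.46,-0.71,0.2,0,0,0,0.6],[0,0,0,0,0.0243,0,0.6],[0,0,0,0,0.0243,0,0.6],[0,0,0,0,0.0243,0,0.6],[0,0,0,0,0.0243,0,0.6],[0,0,0,0,0,0,0.6]]]'
python3 - <<'E'
from h import *
print(telemetry.sense()); c=camera_params("wrist");p,d=snapshot("wrist");cv2.imwrite("pics/w1.png",p[:,:,::-1]);np.savez("w1.npz",p=p,d=d,K=c["K"],E=c["extrinsics"]);print(np.round(c["extrinsics"],3).tolist(),np.round(c["K"],1).tolist())
E
```

```text
time: 1.6
tool_pos: [432.4, -153.2, 231.0]
tcp_rot: [-180.0, 0.0, 8.9]
ft_force: [0.2, 0.1, -0.7]
finger_gap: 51.4
time: 2.72
tool_pos: [497.9, 0.1, 186.9]
tcp_rot: [-179.9, -34.7, 8.7]
ft_force: [-0.1, -0.1, 0.7]
finger_gap: 51.0
{'time': 2.725, 'joint_pos': array([-16.30551884, -44.54062744, 137.95969888,  17.11598642,
        55.70127821,  59.15358129]), 'qd': array([  1.4875794 ,   6.27513782, -10.65374863,  -3.11548217,
         1.82106944,   3.41992622]), 'joint_efforts': array([ -0.39036146, -19.98723149, -51.32434487,   2.87168115,
        -4.57092404,  -1.17877666]), 'tool_pos': array([4.97929256e+02, 9.97113550e-02, 1.86917684e+02]), 'tcp_rot': array([-179.87145335,  -34.74197542,    8.72283024]), 'ft_force': array([-0.05026168, -0.05384204,  0.73466923]), 'wrist_torque': array([-0.01312902,  0.275427  ,  0.00604777]), 'finger_gap': 50.99498422135682}
[[0.151, -0.947, 0.282, 482.693], [-0.988, -0.144, 0.046, -2.449], [-0.003, -0.286, -0.958, 348.946], [0.0, 0.0, 0.0, 1.0]] [[337.5, 0.0, 321.1], [0.0, 337.5, 243.3], [0.0, 0.0, 1.0]]
```

View pics/w1.png

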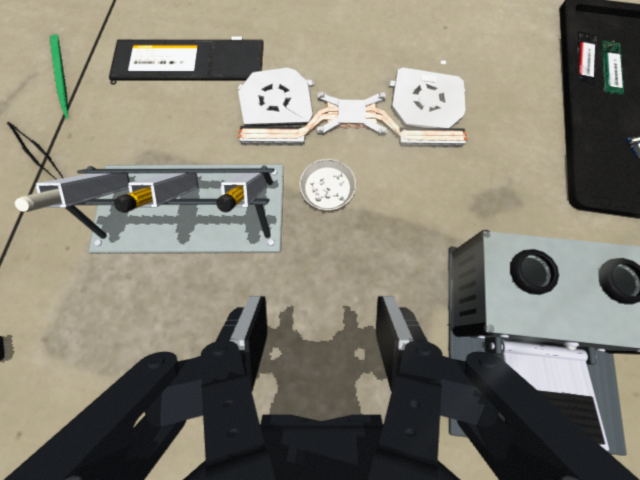

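The wrist view shows the marker butt at (23,204), driver butts at about (123,203) and (226,203), and the left well at (534,271). I'll measure the butts by mask.

```bash
cat > m.py <<'E'
from h import *
def butts(f,z=122,boxes=()):
    w=np.load(f);p=w["p"];c=dict(K=w["K"],extrinsics=w["E"])
    for (u0,v0,u1,v1) in boxes:
        r=p[v0:v1,u0:u1].astype(int);m=((r.max(2)<60)).astype(np.uint8);k,l,st,ce=cv2.connectedComponentsWithStats(m)
        i=1+np.argmax(st[1:,4]);q=ce[i]+[u0,v0];print("black",q.round(1),st[i],onz("",*q,z,c).round(1))
E
python3 - <<'E'
from m import *
butts("w1.npz",121,[(108,188,138,216),(212,188,240,216)])
w=np.load("w1.npz");c=dict(K=w["K"],extrinsics=w["E"])
C=[onz("",*q,3,c) for q in [(103,167),(282,166),(281,251),(90,251)]];print(np.round(C,1).tolist(),np.mean(C,0))
f=lambda a:np.degrees(np.arctan2(a[1],a[0]))
print(f(C[1]-C[2]),f(C[3]-C[2])-90,"well",onz("",534,271,83,c),onz("",627,281,83,c))
print("mid mouth? ",[ (bydepth("",*q,w["d"],c)).round(1).tolist() for q in [(125,202),(226,202)]])
E
```

```text
black [124.4 203.1] [  0   7  29  17 289] [558.4 155.4 121. ]
black [225.4 202.9] [  0   7  24  17 226] [569.7  82.3 121. ]
[[637.1, 275.7, 3.0], [669.2, 72.5, 3.0], [569.6, 54.9, 3.0], [538.9, 255.9, 3.0]] [603.70934954 164.74619338   3.        ]
10.005194353345352 8.668660730451649 well [ 563.71724623 -161.91305973   83.        ] [ 566.62668613 -234.57210446   83.        ]
mid mouth?  [[558.6, 153.8, 123.0], [569.5, 81.1, 123.5]]
```

```bash
cat >> h.py <<'E'
from scipy.spatial.transform import Rotation as Ro
def to(P,rpy=None):
    s=telemetry.sense();R=Ro.from_euler("xyz",s["tcp_rot"],degrees=True);d=R.inv().apply(np.asarray(P)-s["tool_pos"])/50
    rv=(R.inv()*Ro.from_euler("xyz",rpy,degrees=True)).as_rotvec()/(2*np.pi) if rpy is not None else 0
    print("shift",np.round(d,3),"turn",np.round(rv,4))
E
python3 -c "
from h import *
a=np.array([-.567,-.089,.819]);e=np.array([571,82.8,122.5]);to(e+a*40,[180,-35,8.9]);to(e-28*a)"
```

```text
shift [ 0.582 -1.427  1.26 ] turn [ 0.0001  0.0004 -0.0003]
shift [ 0.586 -1.428  2.62 ] turn 0
```

```bash
python3 -m jog '[[[0.2,-0.48,0,0,0,0,0.6],[0.2,-0.48,0.2,0,0,0,0.6],[0.18,-0.47,0.3,0,0,0,0.6],[0,0,0.4,0,0,0,0.6],[0,0,0.3,0,0.0004,0,0.6],[0,0,0.06,0,0,0,0.6],[0,0,0,0,0,0,0.6]]]'
python3 - <<'E'
from h import *
a=np.array([-.567,-.089,.819]);e=np.array([571,82.8,122.5]);to(e-28*a,[180,-35,8.9])
c=camera_params("wrist");p,d=snapshot("wrist");cv2.imwrite("pics/w2.png",p[:,:,::-1]);np.savez("w2.npz",p=p,d=d,K=c["K"],E=c["extrinsics"])
print(proj("",e,c))
E
```

```text
time: 3.65
tool_pos: [550.3, 80.0, 157.1]
tcp_rot: [180.0, -35.1, 8.9]
ft_force: [-0.3, -0.8, 0.6]
finger_gap: 51.0
shift [-0.057  0.008  1.366] turn [ 0.     -0.0002  0.    ]
[322.23842825 279.93201442]
```

View pics/w2.png

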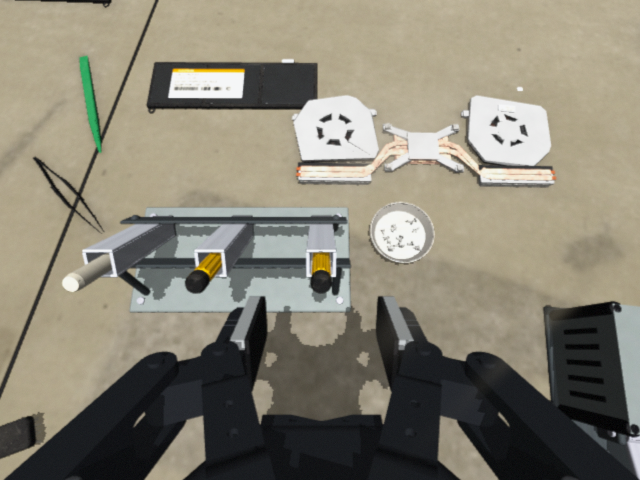

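The butt shows at (320,282) and was predicted at (322,280), so it is well aligned. Going in to grasp.

```bash
python3 -m jog '[[[-0.05,0,0.35,0,0,0,0.5],[0,0,0.35,0,0,0,0.5],[0,0,0.35,0,0,0,0.5],[0,0,0.25,0,0,0,0.5],[0,0,0.06,0,0,0,0.4],[0,0,0,0,0,0,0.2],[0,0,0,0,0,0,0],[0,0,0,0,0,0,0],[0,0,0,0,0,0,0],[0,0,0,0,0,0,0]]]' 50
python3 -m jog '[[[0,0,-0.2,0,0,0,0],[0,0,-0.4,0,0,0,0],[0,0,-0.4,0,0,0,0],[0,0,-0.4,0,0,0,0],[0,0,-0.4,0,0,0,0],[0,0,-0.4,0,0,0,0]]]'
```

```text
time: 4.95
tool_pos: [586.5, 85.5, 100.0]
tcp_rot: [180.0, -35.2, 8.9]
ft_force: [-2.1, -1.7, 4.3]
finger_gap: 11.0
time: 5.7
tool_pos: [522.4, 75.8, 189.2]
tcp_rot: [-180.0, -35.1, 8.9]
ft_force: [0.1, 0.2, -0.5]
finger_gap: 10.9
```

```bash
python3 -m jog '[[[0.28,0,-0.41,0,0,0,0],[0.28,0,-0.41,0,0,0,0],[0,0,0,0,-0.0244,0,0],[0,0,0,0,-0.0244,0,0],[0,0,0,0,-0.0244,0,0],[0,0,0,0,-0.0244,0,0],[0,0,0,0,0,0.016,0],[0,0.4,0,0,0,0,0],[0,0.6,0,0,0,0,0],[0,0.7,0,0,0,0,0],[0,0.7,0,0,0,0,0]]]'
python3 - <<'E'
from h import *
print(telemetry.sense()["joint_pos"].round(1))
to([566.7,-235.5,225],[180,0,3])
p,d=snapshot("scene");cv2.imwrite("pics/s3.png",cv2.resize(p[100:340,160:480,::-1],(640,480)))
E
```

```text
time: 7.08
tool_pos: [528.6, -44.9, 238.6]
tcp_rot: [-180.0, 0.1, 3.1]
ft_force: [0.1, -0.2, 0.2]
finger_gap: 10.5
[-10.4  -3.4  95.7   0.   87.8  76.5]
shift [0.551 3.848 0.27 ] turn [-0.0001  0.0002  0.0004]
```

View pics/s3.png

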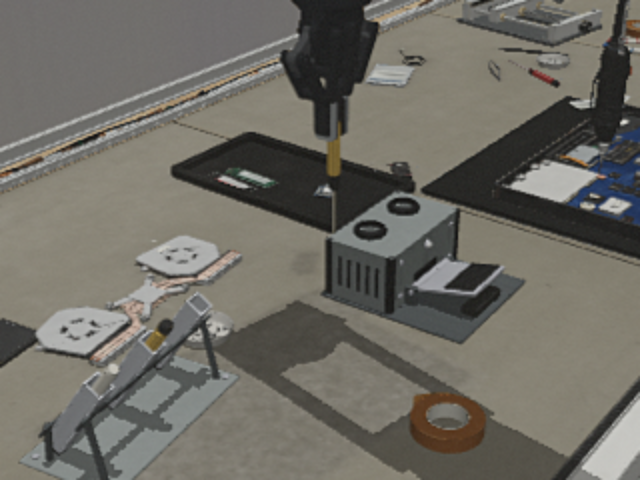

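Crop: the driver hangs straight down, held at the butt, with its tip at about (334,228). Next is moving above the −y well and checking the tip.

```bash
python3 -c "
from h import *
print(proj('scene',[528.6,-44.9,136.6]))"
python3 -m jog '[[[0.1,0.7,0,0,0,0,0],[0.1,0.8,0,0,0,0,0],[0.1,0.8,0,0,0,0,0],[0.1,0.8,0,0,0,0,0],[0.1,0.55,0,0,0,0,0],[0.05,0.2,0,0,0,0,0],[0,0,0.15,0,0,0,0],[0,0,0.12,0,0,0,0],[0,0,0,0,0,0,0]]]'
python3 - <<'E'
from h import *
to([566.7,-235.5,130],[180,0,3]);t=telemetry.sense()["tool_pos"]
for n in("scene","top"):
    p,d=snapshot(n);np.save(n+"_p4.npy",p)
    print(n,proj(n,t-[0,0,102]),proj(n,[566.7,-235.5,83]))
u,v=proj("scene",[566.7,-235.5,100]).astype(int);p=np.load("scene_p4.npy")
print(u,v);cv2.imwrite("pics/s4.png",cv2.resize(p[v-60:v+60,u-80:u+80,::-1],(640,480),interpolation=cv2.INTER_CUBIC))
E
```

```text
[325.73156538 216.34871799]
time: 8.25
tool_pos: [566.7, -233.5, 224.3]
tcp_rot: [-179.9, 0.1, 3.2]
ft_force: [0.2, 0.2, 0.4]
finger_gap: 10.9
shift [0.    0.042 1.885] turn [-0.0002  0.0002  0.0005]
scene [362.19041148 186.65721966] [362.06077752 201.99978255]
top [443.42439325 205.47848017] [439.57913356 209.67405257]
362 195
```

View pics/s4.png

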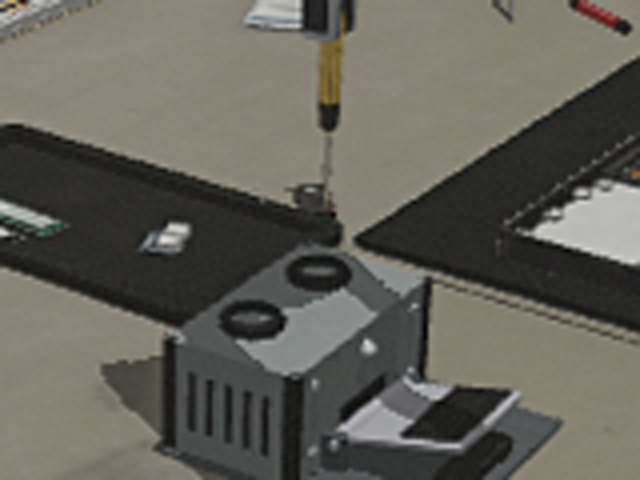

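```bash
python3 -m jog '[[[0,0.03,0.25,0,0,0,0],[0,0,0.3,0,0,0,0],[0,0,0.3,0,0,0,0],[0,0,0.3,0,0,0,0],[0,0,0.3,0,0,0,0],[0,0,0.25,0,0,0,0],[0,0,0.2,0,0,0,0],[0,0,0.2,0,0,0,0],[0,0,0,0,0,0,0]]]'
```

```text
time: 9.48
tool_pos: [567.2, -236.3, 119.6]
tcp_rot: [-180.0, 0.0, 3.1]
ft_force: [1.4, -0.0, -0.5]
finger_gap: 10.9
```

```bash
python3 -m jog '[[[0,0,0.06,0,0,0,0],[0,0,0.05,0,0,0,0],[0,0,0,0,0,0,0]]]'
python3 -m jog '[[[0,0,0,0,0,0,0.3],[0,0,0,0,0,0,0.4],[0,0,0,0,0,0,0.5],[0,0,0,0,0,0,0.5],[0,0,-0.2,0,0,0,0.5],[0,0,-0.4,0,0,0,0.5],[0,0,-0.5,0,0,0,0.5],[0,0,-0.6,0,0,0,0.5],[0,0,-0.6,0,0,0,0.5]]]'
python3 - <<'E'
from h import *
p,d=snapshot("scene")
cv2.imwrite("pics/s5.png",cv2.resize(p[135:255,282:442,::-1],(640,480),interpolation=cv2.INTER_CUBIC))
for z in(138,83):print(4*(proj("scene",[566.7,-235.5,z])-[282,135]))
a=np.array([-.567,-.089,.819]);e=np.array([558.8,156,122.5]);to(e+60*a,[180,-35,8.9])
E
```

```text
time: 9.85
tool_pos: [567.3, -236.4, 114.9]
tcp_rot: [180.0, -0.0, 3.1]
ft_force: [0.2, -0.0, -0.7]
finger_gap: 10.7
time: 10.98
tool_pos: [567.6, -236.5, 232.9]
tcp_rot: [179.9, -0.1, 3.1]
ft_force: [0.4, -1.0, 0.3]
finger_gap: 42.9
[323.74909025 179.90388165]
[320.24311007 267.99913021]
shift [-0.478 -7.805  1.294] turn [ 0.0056  0.096  -0.0153]
```

View pics/s5.png

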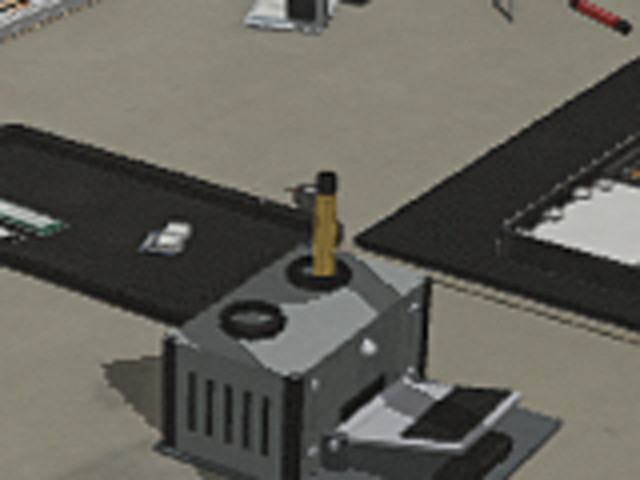

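Driver 1 stands in the well: butt seen at (327,176), predicted (324,180) if fully home. On to the second driver.

```bash
python3 -m jog '[[[-0.04,-0.5,0,0,0,0,0.5],[-0.05,-0.8,0,0,0,0,0.5],[-0.05,-0.85,0,0,0,0,0.5],[-0.05,-0.85,0,0,0,0,0.5],[-0.05,-0.85,0,0,0,0,0.5],[-0.05,-0.85,0,0,0,0,0.5],[-0.05,-0.85,0,0,0,0,0.5],[-0.05,-0.85,0,0,0,0,0.5],[-0.05,-0.8,0,0,0,0,0.5],[-0.04,-0.6,0,0,0,0,0.5],[0,0,0,0,0,-0.0162,0.5]]]'
python3 -m jog '[[[0,0,0,0,0.0243,0,0.5],[0,0,0,0,0.0243,0,0.5],[0,0,0,0,0.0243,0,0.5],[0,0,0,0,0.0243,0,0.5],[0,0,0,0,0,0,0.5]]]'
python3 -c "
from h import *
a=np.array([-.567,-.089,.819]);e=np.array([559.4,156.6,122.5]);to(e+40*a,[180,-35,8.9]);to(e-28*a)"
```

```text
time: 12.4
tool_pos: [520.8, 154.7, 229.9]
tcp_rot: [-180.0, 0.0, 9.3]
ft_force: [-0.9, -0.3, -0.5]
finger_gap: 42.6
time: 13.02
tool_pos: [518.0, 151.8, 225.2]
tcp_rot: [-180.0, -34.7, 9.0]
ft_force: [-0.1, 0.4, -0.3]
finger_gap: 42.9
shift [-0.487  0.035  1.363] turn [-0.0002  0.0009  0.0002]
shift [-0.479  0.037  2.723] turn 0
```

```bash
python3 -m jog '[[[-0.24,0.03,0.3,0,0.0009,0,0.5],[-0.24,0,0.4,0,0,0,0.5],[0,0,0.4,0,0,0,0.5],[0,0,0.26,0,0,0,0.5],[0,0,0,0,0,0,0.5]]]'
python3 - <<'E'
from h import *
a=np.array([-.567,-.089,.819]);e=np.array([559.4,156.6,122.5]);to(e-28*a,[180,-35,8.9])
c=camera_params("wrist");p,d=snapshot("wrist");np.savez("w6.npz",p=p,d=d,K=c["K"],E=c["extrinsics"])
print(proj("",e,c))
from m import butts
butts("w6.npz",121,[(300,262,345,305)])
E
```

```text
time: 13.65
tool_pos: [542.6, 153.6, 160.8]
tcp_rot: [-180.0, -35.1, 8.9]
ft_force: [-0.4, 0.4, 0.7]
finger_gap: 43.0
shift [-0.163 -0.006  1.383] turn [-0.0001 -0.0004  0.0001]
[321.03202727 287.41347386]
black [318.8 288.6] [  9  16  20  22 344] [558.7 157.8 121. ]
```

```bash
python3 -m jog '[[[-0.09,-0.01,0.2,0,0,0,0.5],[-0.07,0,0.3,0,0,0,0.5],[0,0,0.35,0,0,0,0.5],[0,0,0.3,0,0,0,0.5],[0,0,0.22,0,0,0,0.4],[0,0,0,0,0,0,0.2],[0,0,0,0,0,0,0],[0,0,0,0,0,0,0],[0,0,0,0,0,0,0],[0,0,0,0,0,0,0]]]' 50
python3 -m jog '[[[0,0,-0.2,0,0,0,0],[0,0,-0.4,0,0,0,0],[0,0,-0.4,0,0,0,0],[0,0,-0.4,0,0,0,0],[0,0,-0.4,0,0,0,0],[0,0,-0.4,0,0,0,0]]]'
```

```text
time: 14.95
tool_pos: [574.4, 159.0, 100.3]
tcp_rot: [-180.0, -35.3, 9.0]
ft_force: [0.6, -0.3, 0.5]
finger_gap: 10.9
time: 15.7
tool_pos: [510.8, 149.0, 190.8]
tcp_rot: [-180.0, -35.3, 9.0]
ft_force: [0.4, 0.6, -1.3]
finger_gap: 10.8
```

```bash
python3 -m jog '[[[0.28,0,-0.41,0,0,0,0],[0.28,0,-0.41,0,0,0,0],[0,0,0,0,-0.0245,0,0],[0,0,0,0,-0.0245,0,0],[0,0,0,0,-0.0245,0,0],[0,0,0,0,-0.0245,0,0],[0,0,0,0,0,0.0164,0],[0.05,0.4,0,0,0,0,0],[0.08,0.7,0,0,0,0,0],[0.1,0.7,0,0,0,0,0],[0.1,0.7,0,0,0,0,0]]]'
python3 -c "
from h import *
to([563.7,-163.4,226],[180,0,3])"
```

```text
time: 17.08
tool_pos: [533.6, 24.0, 240.2]
tcp_rot: [-180.0, -0.1, 3.1]
ft_force: [0.0, 0.4, -1.1]
finger_gap: 10.9
shift [0.4   3.775 0.284] turn [-0.     -0.0002  0.0002]
```

```bash
python3 -m jog '[[[0.1,0.7,0,0,0,0,0],[0.1,0.75,0,0,0,0,0],[0.1,0.75,0,0,0,0,0],[0.1,0.75,0,0,0,0,0],[0,0.5,0,0,0,0,0],[0,0.28,0,0,0,0,0],[0,0,0.12,0,0,0,0],[0,0,0.12,0,0,0,0],[0,0,0,0,0,0,0]]]'
python3 - <<'E'
from h import *
to([563.7,-163.4,113],[180,0,3]);t=telemetry.sense()["tool_pos"]
p,d=snapshot("scene")
cv2.imwrite("pics/s7.png",cv2.resize(p[135:255,262:422,::-1],(640,480),interpolation=cv2.INTER_CUBIC))
for q in(t-[0,0,102],[563.7,-163.4,83]):print(4*(proj("scene",q)-[262,135]))
E
```

```text
time: 18.2
tool_pos: [563.2, -159.0, 226.3]
tcp_rot: [-179.9, 0.1, 3.1]
ft_force: [0.5, 1.1, -0.2]
finger_gap: 11.0
shift [0.008 0.091 2.266] turn [-0.0002  0.0002  0.0003]
[330.2200595  250.19542591]
[332.58821095 315.06240037]
```

View pics/s7.png

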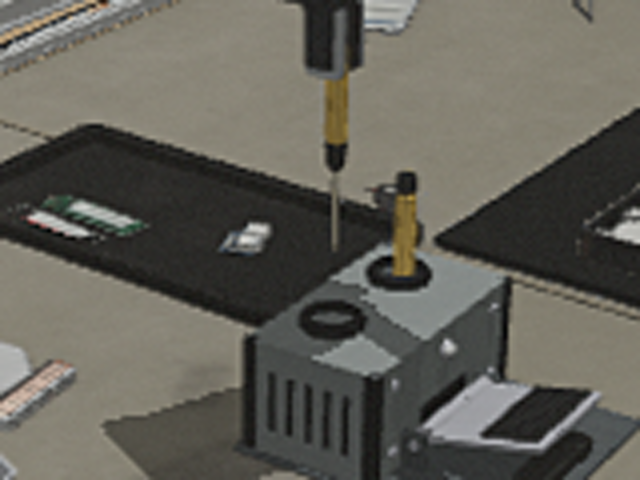

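The tip is at (335,250) over the well collar at (334,319); both agree with prediction. Lowering.

```bash
python3 -m jog '[[[0,0.06,0.25,0,0,0,0],[0,0,0.3,0,0,0,0],[0,0,0.3,0,0,0,0],[0,0,0.3,0,0,0,0],[0,0,0.3,0,0,0,0],[0,0,0.3,0,0,0,0],[0,0,0.2,0,0,0,0],[0,0,0.2,0,0,0,0],[0,0,0.05,0,0,0,0],[0,0,0,0,0,0,0]]]'
```

```text
time: 19.5
tool_pos: [564.0, -163.2, 117.5]
tcp_rot: [-180.0, -0.0, 3.0]
ft_force: [-0.0, -0.5, -0.3]
finger_gap: 11.0
```

```bash
python3 -m jog '[[[0,0,0.06,0,0,0,0],[0,0,0,0,0,0,0],[0,0,0,0,0,0,0.3],[0,0,0,0,0,0,0.4],[0,0,0,0,0,0,0.4],[0,0,0,0,0,0,0.4],[0,0,-0.2,0,0,0,0.4],[0,0,-0.5,0,0,0,0.4],[0,0,-0.5,0,0,0,0.4],[0,0,-0.4,0,0,0,0.2],[0,0,0,0,0,0,0]]]'
python3 - <<'E'
from h import *
to([457,-205.7,60],[180,0,3])
p,d=snapshot("scene")
cv2.imwrite("pics/s8.png",cv2.resize(p[135:255,262:422,::-1],(640,480),interpolation=cv2.INTER_CUBIC))
for q in([563.7,-163.4,138],[566.7,-235.5,138],[457,-205.7,39]):print(4*(proj("scene",q)-[262,135]))
E
```

```text
time: 20.88
tool_pos: [565.2, -163.7, 197.0]
tcp_rot: [179.9, -0.3, 3.0]
ft_force: [0.5, -0.5, -0.2]
finger_gap: 0.9
shift [-2.218  0.719  2.731] turn [ 0.0003 -0.0007  0.0001]
[334.64925956 224.13378636]
[403.74909025 179.90388165]
[534.37692628 411.78967008]
```

View pics/s8.png

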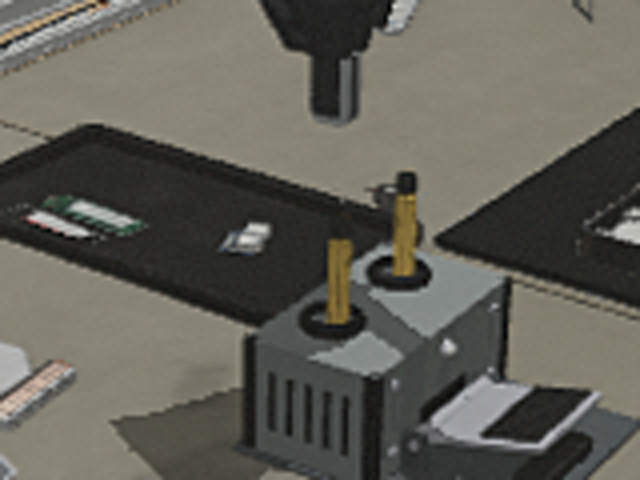

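Both drivers stand home (butts about (340,223) and (406,175), predicted (335,224) and (404,180)). The paddle pad is at about (540,412), predicted (534,412). Moving to press.

```bash
python3 -m jog '[[[-0.4,0.1,0,0,0,0,0],[-0.6,0.2,0,0,0,0,0],[-0.6,0.2,0,0,0,0,0],[-0.45,0.15,0,0,0,0,0],[-0.17,0.07,0.3,0,0,0,0],[0,0,0.6,0,0,0,0],[0,0,0.6,0,0,0,0],[0,0,0.6,0,0,0,0],[0,0,0.5,0,0,0,0],[0,0,0.2,0,0,0,0],[0,0,0,0,0,0,0]]]'
python3 -c "
from h import *
to([457,-205.7,27],[180,0,3])"
```

```text
time: 22.3
tool_pos: [454.3, -204.4, 53.0]
tcp_rot: [-179.9, 0.1, 3.1]
ft_force: [-0.0, -0.3, -0.1]
finger_gap: 0.1
shift [0.053 0.03  0.52 ] turn [-0.0002  0.0002  0.0002]
```

```bash
python3 -m jog '[[[0.05,0.02,0.15,0,0,0,0],[0,0,0.1,0,0,0,0],[0,0,0.06,0,0,0,0],[0,0,0.06,0,0,0,0],[0,0,0.06,0,0,0,0],[0,0,0.04,0,0,0,0],[0,0,0,0,0,0,0]]]'
```

```text
time: 23.18
tool_pos: [457.5, -206.0, 30.8]
tcp_rot: [180.0, -0.0, 3.0]
ft_force: [-2.7, -1.3, 3.8]
finger_gap: 0.4
```

```bash
python3 -m jog '[[[0,0,0.04,0,0,0,0],[0,0,0.03,0,0,0,0],[0,0,0,0,0,0,0]]]'; python3 -m jog '[[[0,0,0.03,0,0,0,0],[0,0,0,0,0,0,0]]]'; python3 -m jog '[[[0,0,0.02,0,0,0,0],[0,0,0,0,0,0,0]]]'
```

```text
time: 23.55
tool_pos: [457.5, -206.0, 27.3]
tcp_rot: [180.0, -0.0, 3.0]
ft_force: [-3.9, -1.9, 4.7]
finger_gap: 0.3
time: 23.8
tool_pos: [457.6, -206.1, 26.7]
tcp_rot: [180.0, -0.0, 3.0]
ft_force: [-8.5, 1.3, 14.7]
finger_gap: -0.1
time: 24.05
tool_pos: [457.7, -206.1, 26.5]
tcp_rot: [180.0, -0.0, 3.1]
ft_force: [-11.7, 3.0, 23.1]
finger_gap: 0.0
```

The force rises sharply at z = 26.6 mm, so the paddle is on its stop (23 N). Holding briefly, then releasing.

```bash
python3 -m jog '[[[0,0,0,0,0,0,0],[0,0,0,0,0,0,0],[0,0,-0.06,0,0,0,0],[0,0,-0.15,0,0,0,0],[0,0,-0.2,0,0,0,0],[0,0,-0.4,0,0,0,0],[0,0,-0.6,0,0,0,0],[0,0,-0.8,0,0,0,0],[0,0,-0.8,0,0,0,0],[0,0,-0.5,0,0,0,0],[0,0,0,0,0,0,0],[0,0,0,0,0,0,0]]]'
python3 - <<'E'
from h import *
p,d=snapshot("scene");t,_=snapshot("top")
a=cv2.resize(p[135:345,165:425,::-1],(743,600),interpolation=cv2.INTER_CUBIC);cv2.imwrite("pics/s9.png",a)
h=cv2.cvtColor(t,cv2.COLOR_RGB2HSV);m=cv2.inRange(h,(8,120,90),(28,255,255));k,l,st,ce=cv2.connectedComponentsWithStats(m)
print([ce[i].round(1) for i in range(1,k) if st[i,4]>8])
t0=np.load("top_p.npy");print("dish diff",np.abs(t[160:195,292:325].astype(int)-t0[160:195,292:325]).mean())
for q in([563.7,-163.4,138],[566.7,-235.5,138],[457,-205.7,39],[457,-205.7,27]):print(600/210*(proj("scene",q)-[165,135]))
E
```

```text
time: 25.55
tool_pos: [456.9, -205.5, 199.2]
tcp_rot: [-179.9, 0.0, 3.1]
ft_force: [-0.3, 0.4, -1.4]
finger_gap: -0.1
[array([74.9, 50.6]), array([199.4, 102.6]), array([632.6, 293.5]), array([312.5, 318.9]), array([634.7, 305.9])]
dish diff 1.819047619047619
[516.17804254 160.09556168]
[565.53506446 128.50277261]
[658.84066163 294.13547863]
[657.80037699 307.61762025]
```

View pics/s9.png

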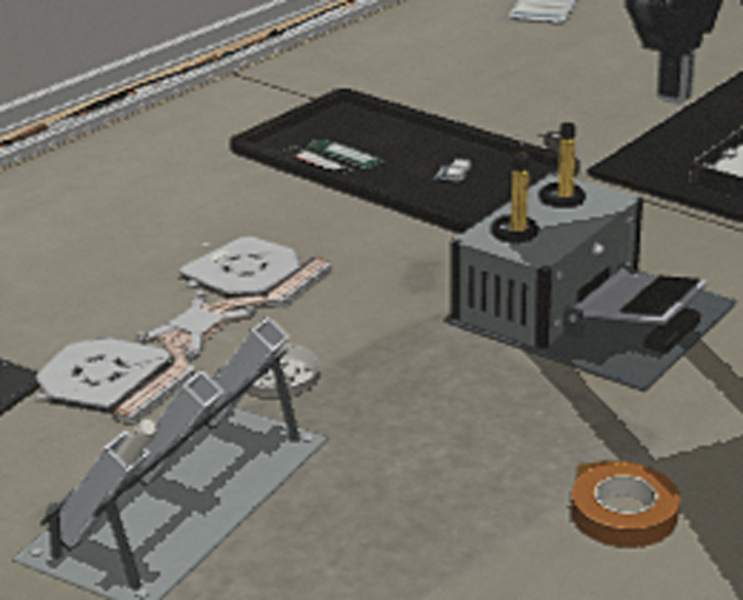

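The crop shows both butts at about (519,160) and (567,128), as predicted for fully home. The paddle is back up with the pad at about (663,294), and the marker, dish and tape are in place.

```bash
python3 -c "
from bench import job,telemetry
print(job.hand_in(),telemetry.sense()['time'])"
```

```text
the job is handed in; nothing more can be done
the job is handed in; nothing more can be done
```

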